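# Set out the stirring station on the lab bench

## Task

Set out the stirring station: stand the orange-capped jar in the middle of the stirrer's plate and the amber bottle in the middle of the cork pad, and stand the blue-capped tube on the bench midway between the stirrer and the amber bottle, in line with both. Lay the yellow dish in the middle of the green pad and stack the red dish squarely on top of it. Keep all five upright the whole time, and do not disturb the tip box or the timer.

Things in the scene. Friction and masses are not known exactly. Their poses are not given: they have to be found in the camera images.
- jar: Loose closed jar of clear glass with an orange screw cap, round, standing upright, 56 mm in diameter (straight body up to about 45 mm, then a little narrower; cap 50 mm wide), 80 mm tall, 0.14 to 0.24 kg. Starts on the bench. Origin: centre of its underside; z up along its axis.
- amber_bottle: Loose closed bottle of brown (amber) glass with a paper label and a black cap, round, standing upright, 50 mm in diameter (straight body up to about 50 mm, narrowing to a neck 20 mm wide and a cap 24 mm wide above), 90 mm tall, 0.13 to 0.21 kg. Starts on the bench. Origin: centre of its underside; z up along its axis.
- tube: Loose flat-footed sample tube standing upright: white, 30 mm in diameter, with a red band low down (12 to 47 mm up) and a blue cap 34 mm in diameter from 95 to 113 mm up; 113 mm tall, 0.05 to 0.08 kg. Starts on the bench. Origin: centre of its underside; z up along its axis.
- dish_yellow: Loose closed culture dish, a flat disc 60 mm in diameter and 15 mm tall, yellow with a paler rim, flat top and bottom, 0.03 to 0.05 kg. Starts on the bench. Origin: centre of its underside; z up.
- dish_red: Loose closed culture dish, a flat disc 60 mm in diameter and 15 mm tall, red with a paler rim, flat top and bottom, 0.03 to 0.05 kg. Starts on the bench. Origin: centre of its underside; z up.
- stirrer: Fixed magnetic stirrer: white housing 110 x 110 mm, 40 mm tall, round steel plate 96 mm across on top, its face 45 mm above the bench. Black panel with a grey knob (10 mm proud) on its front, the robot's side. Origin: centre of its underside, on the bench, straight below the plate's centre; x to its back, y to its left, z up. The two pads lie 200 mm from it, one along +y, one along -y.
- pad_cork: Fixed round cork pad, 90 mm in diameter, 4 mm thick, flat on the bench, on one side of the stirrer (left or right varies), its centre 200 mm from the stirrer's centre. Origin: centre of its underside, on the bench.
- pad_green: Fixed round green pad, 90 mm in diameter, 4 mm thick, flat on the bench, on the other side of the stirrer from the cork pad, its centre 200 mm from the stirrer's centre. Origin: centre of its underside, on the bench.
- tip_box: Loose bystander, not to be disturbed: blue pipette-tip box 110 x 70 mm, 47 mm tall, with a white top and small yellow dots, at one end of the bench. Origin: centre of its underside; x along its long side.
- timer: Loose bystander, not to be disturbed: black bench timer 70 x 60 mm, 18 mm tall, with a green screen and two round keys, at the other end of the bench. Origin: centre of its underside; x along the 70 mm side.
There are look-alikes about, which are no part of the job. There is more than one size of the dish_red; the job needs the largest.

How it is judged:
By the outcome, as a careful person would: the job done as asked, in the order asked, and still so for the second after the job is handed in, with the robot touching nothing.
It also fails if it takes over 136 s, if anything falls off the work surface, if the arm or the gripper's body presses on something with over 40 N, if the wrist force passes 120 N, or if a joint passes its speed limit or range.

## Robot

A 7-joint arm with a two-finger parallel gripper is mounted at the origin on the work surface. World frame = base frame: x ahead of the robot, y to its left, z up, the work surface at z = 0. Lengths are in mm, angles in rad, forces in N, time in s.
With the tool pointing down it reaches from about 350 to 900 mm from the base axis. Payload 8.1 kg.
Tool frame: the origin (TCP) lies between the finger pads; the fingertips stand 25 mm ahead of it and the grasp point (between the pads) lies 6 mm ahead of it; z points along the fingers, y is the line along which they close (so a half turn about z gives the same grasp; the last joint's range is limited). The gripper opens to 92 mm and grips with 3 to 60 N. Pads are 19 mm wide; open, the fingers measure 130 mm over their backs; the gripper's body (75 mm by 190 mm) begins 47 mm behind the grasp point.
Start: joints at [-1.232, 0.434, 0.025, 1.573, -0.012, 1.134, -0.075], TCP at [267.257, 564.99, 251.742] pointing down, gripper open.
Joint ranges: [-2.62, 2.62], [-0.44, 2.09], [-1.27, 1.32], [0.08, 2.57], [-1.32, 4.46], [0.12, 2], [-2.74, 2.74]. Speed limits (rad/s): [2.22, 2.22, 3.01, 3.01, 3.14, 3.14, 3.14].

## Interface

Orientations are given as a unit quaternion [x, y, z, w].
In Python, from rig import * gives the robot as it stands.
- The arm moves only by the tool servo_tool, never from a script. Its argument "plan" is a list of rows, each an object of numbers: "x", "y", "z": the shift along the tool's x, y, z as a fraction of full scale; "roll": the turn about the tool's z as a fraction of full scale. In form: [{"x": .., "y": .., "z": .., "roll": ..}, ...]. A call has 1 to 5 rows; each row shifts and turns the commanded pose from where the row before left it, along the tool's axes as they then stand; what a row does not reach is not made up. Full scale, the value 1, is 750 mm for a shift and pi rad for a turn. A row lasts 1/8 s, in which the tool goes at most 62.5 mm and 10.7 degrees, less where a joint would pass 70% of its speed; a pose out of reach is approached as far as the arm can. A call with a number of a shift or a turn outside -1 to 1 is refused whole. A call with a gripper value outside its range is refused whole. "grip" is the opening, from 0 (shut) to 1 (fully open), set as the call begins (left out, the last holds). The fingers move at their own pace and stop on an object; "grip_force" is the grip in N (left out, the last holds). Time passes only in rows, so rows that do not move let the fingers close. It gives the time, the measured TCP pose, the force, the opening and the grip force at its end, in the units of the state.
- get_state(): the state, without advancing time (a new reading comes with each control period).
- read_camera(name): name is "scene" or "top" or "wrist"; returns a dict with "image" (400x640x3 uint8, blue, green, red), "fx", "fy", "cx", "cy" (pixels), "position" and "rotation" of the camera in the world. Camera axes: x right, y up, looking along -z (the intrinsics and any distortion apply to the point x, -y, -z); pixel columns grow to the right and rows downward; lengths in mm; the calibration is good to about 2 mm. A picture is of the moment at which its call begins. There is no depth.
- close_job(): hands the job in; it is judged then, once.
Trained networks look in a picture, given as the dict that the camera call returned (one of the last four; its "shot" number tells which), for a name from the list of things; names that differ only in an ending like _2 or _b are one class to them, and where a whole thing is asked for, a point or a joint stands for the part that bears it (a point fixed in the world has none). Each returns a list of dicts, best first, with "score" (0 to 1); they miss things now and then, are a little off and sometimes report something else, mostly with a low value. They report only what shows in the picture. A call takes as long as a camera call. They do not tell look-alikes from the thing itself.
- spot_in(picture, thing): "rect" ([left, top, width, height] in pixels, round what is visible of it).
- spot_point(picture, thing): "centre" ([column, row] in pixels: a listed point, or the origin of a listed thing).
The state is a dict: "t": time; "q": joint angles; "joint_velocities": joint speeds; "joint_efforts": joint torques, N m; "tcp_pos": TCP position; "eef_rot": TCP orientation; "force": force on the tool from outside, world axes, zero at the start; "ft_torque": the same for the moment, N m; "width": opening from 0.0 (shut) to 1.0 (fully open); "gripper_force": force on a finger pad.
Only numpy, scipy, OpenCV 4.12 (cv2) and the standard library are available. Lean on these libraries where they do the work, as an engineer would, in place of code of your own. Each camera call takes 0.05 s, during which the arm holds its last target. There are 200 camera calls.

## Working session

There is one attempt and no reset: what is moved stays moved. The work goes in short steps, Python scripts to look and compute and a tool call to move; the robot and the scene stay as the last step left them, time stands still between calls to the robot, and variables do not carry over. Pictures are saved under pics/ and viewed, at most 14 in all, crops included, and the job is handed in when it is done.

Besides the shell and the picture viewer there is one more tool, called after "Request:" by a JSON object that holds its "fn" and its "kwargs", one argument or row to a line. servo_tool: Moves the arm, as the interface text tells. Its arguments: {"type":"object","properties":{"plan":{"type":"array"},"grip":{"type":"number"},"grip_force":{"type":"number"}},"required":["plan"]}

```bash
mkdir -p pics; ls; cat > h.py <<'E'
from rig import *
import numpy as np, cv2
def ray(p,uv):
    u,v=uv; d=np.array([(u-p["cx"])/p["fx"],-(v-p["cy"])/p["fy"],-1.0])
    return np.array(p["position"],float), np.array(p["rotation"]).reshape(3,3)@d
def at(p,uv,z):
    o,d=ray(p,uv); return (o+d*(z-o[2])/d[2]).round(1)
def proj(p,X):
    c=np.array(p["rotation"]).reshape(3,3).T@(np.array(X,float)-np.array(p["position"]))
    return (p["cx"]+p["fx"]*c[0]/-c[2], p["cy"]-p["fy"]*c[1]/-c[2])
E
python3 - <<'E'
from h import *
s=get_state(); print(s)
for n in("scene","top"):
    p=read_camera(n); cv2.imwrite(f"pics/{n}1.png",p["image"])
    print(n,{k:v for k,v in p.items() if k!="image"})
    for t in "jar amber_bottle tube dish_yellow dish_red stirrer pad_cork pad_green tip_box timer".split():
        print(t,[(round(r["score"],2),[round(float(x)) for x in r["centre"]],at(p,r["centre"],0)[:2]) for r in spot_point(p,t)[:4]])
E
```

```text
pics
{'t': 0.0, 'q': array([-1.23159917,  0.4352292 ,  0.02496859,  1.57409583, -0.0115777 ,
        1.13396911, -0.07506473]), 'joint_velocities': array([ 0.00173531, -0.00109186, -0.00084693,  0.00159402, -0.00110743,
       -0.00035737, -0.00078419]), 'joint_efforts': array([ 4.98838654e-04, -6.67847514e+01,  9.85354856e-01, -3.14465046e+01,
       -6.05908153e-02,  4.24594141e-02,  1.41955184e-04]), 'tcp_pos': array([267.08222496, 564.54760752, 250.94151167]), 'eef_rot': array([ 2.19116679e-01,  9.75698352e-01, -7.73067894e-04, -9.15923041e-05]), 'force': array([-0.82295731, -0.31487874,  0.27356398]), 'ft_torque': array([-0.00927984,  0.01049086, -0.01835061]), 'gripper_force': 0.0, 'width': 0.9980584774106422}
scene {'fx': 464.58006429294875, 'fy': 464.58006429294875, 'cx': 320.76779915420855, 'cy': 199.08676779887887, 'position': array([1232.42648003, -633.87968353,  677.57112644]), 'rotation': array([0.43775231, 0.20365044, 0.36399352, 0.79649741]), 'shot': 1}Traceback (most recent call last):
  File "<stdin>", line 7, in <module>
  File "h.py", line 7, in at
    o,d=ray(p,uv); return (o+d*(z-o[2])/d[2]).round(1)
        ~~~^^^^^^
  File "h.py", line 5, in ray
    return np.array(p["position"],float), np.array(p["rotation"]).reshape(3,3)@d
                                          ~~~~~~~~~~~~~~~~~~~~~~~~~~~~~~~^^^^^
ValueError: cannot reshape array of size 4 into shape (3,3)
```

```bash
sed -i 's/np.array(p\["rotation"\]).reshape(3,3)/R.from_quat(p["rotation"]).as_matrix()/; 2a from scipy.spatial.transform import Rotation as R' h.py
python3 - <<'E'
from h import *
for n in("scene","top"):
    p=read_camera(n); cv2.imwrite(f"pics/{n}1.png",p["image"])
    print(n,{k:v for k,v in p.items() if k!="image"})
    for t in "jar amber_bottle tube dish_yellow dish_red stirrer pad_cork pad_green tip_box timer".split():
        print(t,[(round(r["score"],2),[round(float(x)) for x in r["centre"]],at(p,r["centre"],0)[:2]) for r in spot_point(p,t)[:4]])
E
```

```text
scene {'fx': 464.58006429294875, 'fy': 464.58006429294875, 'cx': 320.76779915420855, 'cy': 199.08676779887887, 'position': array([1232.42648003, -633.87968353,  677.57112644]), 'rotation': array([0.43775231, 0.20365044, 0.36399352, 0.79649741]), 'shot': 2}
jar [(0.64, [307, 210], array([432.5,   1.5]))]
amber_bottle [(0.6, [342, 192], array([427.9, 131.3]))]
tube [(0.6, [259, 233], array([ 435.4, -151.9]))]
dish_yellow [(0.69, [218, 254], array([ 439.4, -270.9])), (0.21, [276, 294], array([ 633.6, -245.7]))]
dish_red [(0.63, [376, 174], array([419.3, 277.6])), (0.6, [345, 168], array([329.9, 233.6])), (0.39, [366, 159], array([328.7, 326.7]))]
stirrer [(0.94, [333, 243], array([582.6, -42.3]))]
pad_cork [(0.69, [278, 292], array([ 631.2, -239.4]))]
pad_green [(0.95, [381, 209], array([560. , 150.1]))]
tip_box [(0.92, [178, 304], array([ 525.2, -412.3])), (0.17, [384, 212], array([574.4, 145. ]))]
timer [(0.56, [423, 165], array([476.8, 427.2]))]
top {'fx': 500.07827331790924, 'fy': 500.07827331790924, 'cx': 315.1788859216195, 'cy': 199.72663042860947, 'position': array([ 319.08788922,   20.23915867, 1212.06534115]), 'rotation': array([-0.05178447,  0.06367896,  0.7088587 , -0.70055885]), 'shot': 3}
jar [(0.94, [314, 226], array([453.1,   1.2]))]
amber_bottle [(0.76, [267, 234], array([437.1, 116.4]))]
tube [(0.54, [377, 234], array([ 431.6, -150.4]))]
dish_yellow [(0.91, [427, 235], array([ 428.9, -273.7]))]
dish_red [(0.75, [203, 235], array([434.7, 270.6])), (0.61, [224, 275], array([339.8, 219.6])), (0.59, [184, 281], array([326.9, 314.9])), (0.28, [374, 231], array([ 439.4, -144.8]))]
stirrer [(0.88, [330, 173], array([585.9, -39.4]))]
pad_cork [(0.8, [408, 157], array([ 625. , -233.7]))]
pad_green [(0.72, [253, 186], array([555. , 150.9])), (0.52, [315, 228], array([ 4.484e+02, -2.000e-01]))]
tip_box [(0.93, [482, 189], array([ 541. , -416.4]))]
timer [(0.63, [144, 218], array([478. , 415.1]))]
```

View pics/top1.png

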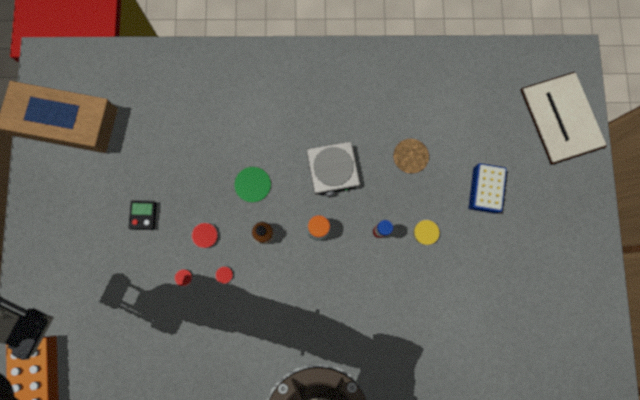

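View pics/scene1.png

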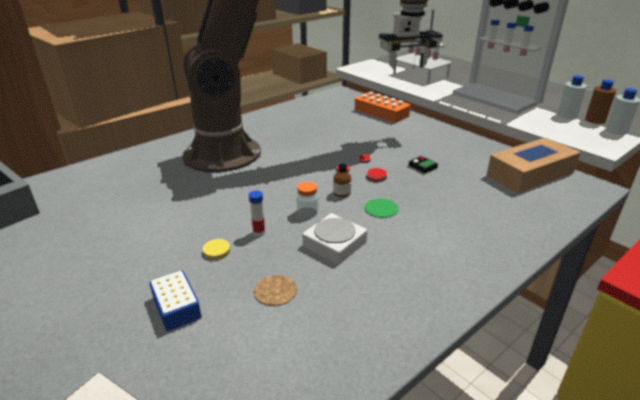

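The top picture shows three red discs: (205,235), (184,278) and (224,275). The one at (205,235) looks the largest. Next I'll measure by colour and enlarge a crop to confirm it.

```bash
cat >> h.py <<'E'
HUE={"orange":((5,130,120),(17,255,255)),"blue":((105,150,60),(130,255,255)),"yellow":((22,120,110),(34,255,255)),"green":((50,120,50),(80,255,255)),"red":((172,120,90),(184,255,255)),"cork":((8,60,80),(22,200,230))}
def blobs(p,col,near,rad=30,amin=15):
    h=cv2.cvtColor(p["image"],cv2.COLOR_BGR2HSV); lo,hi=HUE[col]
    m=cv2.inRange(h,np.array(lo),np.minimum(hi,(179,255,255)))
    if hi[0]>179: m|=cv2.inRange(h,np.array((0,)+lo[1:]),np.array((4,255,255)))
    n,_,st,c=cv2.connectedComponentsWithStats(m)
    return [(c[i].round(1),st[i].tolist()) for i in range(1,n) if st[i][4]>=amin and np.hypot(*(c[i]-near))<rad]
E
python3 - <<'E'
from h import *
P={n:read_camera(n) for n in("top","scene")}
L={"top":[("orange",(319,228),80),("blue",(385,228),113),("yellow",(427,233),15),("green",(252,184),4),("cork",(411,156),4),("red",(205,235),15),("red",(184,278),15),("red",(224,275),15)],
"scene":[("orange",(307,188),80),("blue",(256,196),113),("yellow",(216,248),15),("green",(381,208),4),("cork",(275,290),4),("red",(376,174),15),("red",(365,158),15)]}
for n in P:
    for c,nr,z in L[n]:
        for b in blobs(P[n],c,nr,14): print(n,c,b[0],b[1],at(P[n],b[0],z)[:2])
im=P["top"]["image"]
cr=cv2.resize(im[145:295,175:450],None,fx=2.9,fy=2.9,interpolation=cv2.INTER_CUBIC); cv2.imwrite("pics/crop1.png",cr)
E
```

```text
top orange [318.5 226. ] [308, 216, 22, 21, 367] [445.1  -6.9]
top blue [384.8 227.4] [378, 221, 15, 14, 167] [ 436.6 -152.7]
top yellow [426.4 232. ] [414, 220, 26, 25, 489] [ 434.8 -268.2]
top green [252.2 184.1] [235, 167, 36, 35, 961] [558.8 152.7]
top cork [410.7 155.6] [393, 139, 36, 35, 979] [ 627.2 -241. ]
top red [204.4 235. ] [192, 223, 26, 25, 495] [433.8 264.6]
top red [181.4 276.1] [175, 270, 16, 15, 152] [337.3 316.5]
top red [223.7 274.7] [216, 267, 17, 17, 229] [339.3 217.1]
scene orange [306.6 186.9] [298, 182, 19, 11, 174] [445.5  -8.6]
scene blue [255.5 196.4] [249, 191, 13, 12, 120] [ 444.5 -158.6]
scene yellow [216.  247.7] [204, 240, 25, 17, 341] [ 434.2 -269.7]
scene green [381.1 207.6] [365, 199, 33, 18, 453] [557.6 151.2]
scene cork [274.9 289.9] [254, 275, 43, 31, 1037] [ 625.9 -242.9]
scene red [376.5 173.2] [367, 168, 20, 11, 176] [434.1 262.9]
scene red [364.1 157.5] [359, 154, 11, 8, 71] [339.3 307. ]
```

View pics/crop1.png

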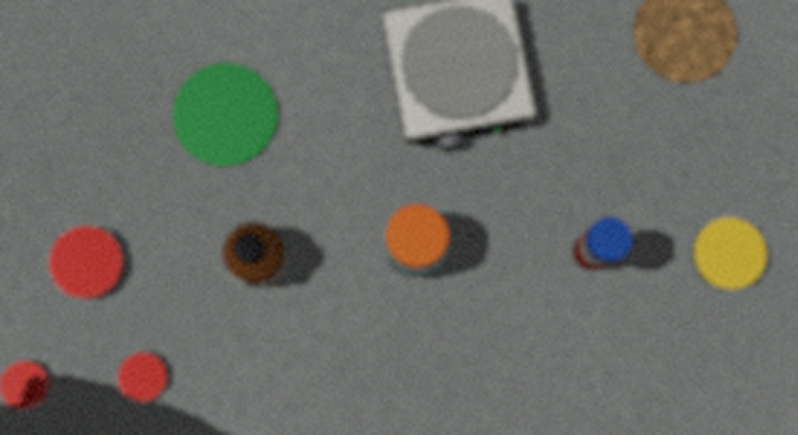

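Red: (205,235) is 26 px wide and the other two are 16–17 px, so it is the largest and matches. The two cameras agree, and the pads measure 399.6 mm apart, as they should. I'll turn the tool to the stirrer's yaw (9.9°) and move over the jar.

Request:
{"fn": "servo_tool", "kwargs": {
  "plan": [
    {"x": 0, "y": 0, "z": 0, "roll": 0.059},
    {"x": 0, "y": 0, "z": 0, "roll": 0.059},
    {"x": 0, "y": 0, "z": 0, "roll": 0.059},
    {"x": 0, "y": 0, "z": 0, "roll": 0.059},
    {"x": 0, "y": 0, "z": 0, "roll": 0.059}
  ],
  "grip": 1
}}

```text
t: 1.92
tcp_pos: [267.2, 565.0, 251.8]
eef_rot: [0.634, 0.773, 0.0, -0.0]
force: [0.3, 0.4, -0.7]
width: 0.998
gripper_force: 0.0
```

Request:
{"fn": "servo_tool", "kwargs": {
  "plan": [
    {"x": -0.078, "y": 0.01, "z": 0, "roll": 0.01},
    {"x": -0.078, "y": 0.01, "z": 0, "roll": 0},
    {"x": -0.078, "y": 0.01, "z": 0, "roll": 0},
    {"x": -0.078, "y": 0.01, "z": 0, "roll": 0},
    {"x": -0.078, "y": 0.01, "z": 0, "roll": 0}
  ]
}}

```text
t: 2.55
tcp_pos: [356.1, 281.9, 252.0]
eef_rot: [0.644, 0.765, 0.0, -0.0]
force: [0.1, 0.5, -0.1]
width: 0.997
gripper_force: 0.0
```

Request:
{"fn": "servo_tool", "kwargs": {
  "plan": [
    {"x": -0.078, "y": 0.01, "z": 0, "roll": 0},
    {"x": -0.078, "y": 0.01, "z": 0, "roll": 0},
    {"x": -0.078, "y": 0.01, "z": 0, "roll": 0},
    {"x": -0.078, "y": 0.01, "z": 0, "roll": 0},
    {"x": 0, "y": 0, "z": 0, "roll": 0}
  ]
}}

```text
t: 3.18
tcp_pos: [425.9, 53.8, 252.2]
eef_rot: [0.647, 0.762, 0.0, 0.001]
force: [0.7, 2.0, 0.4]
width: 1.001
gripper_force: 0.0
```

```bash
cat >> h.py <<'E'
S=np.array((593.,-44.1)); 
def rel(xy):  # current tool-frame shift (fractions) from TCP to xy
    s=get_state(); M=R.from_quat(s["eef_rot"]).as_matrix(); t=s["tcp_pos"]
    d=M.T@np.array([xy[0]-t[0],xy[1]-t[1],0]); return (d[:2]/750).round(4), d.round(1), t.round(1), M.round(3)[:2,1]
def wrist(name,pts=()):
    p=read_camera("wrist"); im=p["image"].copy()
    for X in pts:
        u=proj(p,X); cv2.drawMarker(im,(int(u[0]),int(u[1])),(255,0,255),cv2.MARKER_CROSS,14,2)
    if name: cv2.imwrite(f"pics/{name}.png",im)
    return p
E
python3 - <<'E'
from h import *
p=wrist("w1",[(445,-7,80),(593,-44.1,45)])
print({k:v for k,v in p.items() if k!="image"},get_state()["tcp_pos"])
for b in blobs(p,"orange",(320,200),900,200): print(b, at(p,b[0],80))
t=read_camera("top")
print(spot_point(t,"amber_bottle")[0]["centre"], at(t,(261.2,230.2),90), at(t,(334,166.4),45), rel((445,-7)))
E
```

```text
{'fx': 299.2763009596318, 'fy': 299.2763009596318, 'cx': 319.04894775033637, 'cy': 198.2022760548573, 'position': array([413.78291209, 130.15167299, 385.4496676 ]), 'rotation': array([-0.14279132, -0.01166756,  0.07982594,  0.98645949]), 'shot': 6} [425.38758421  56.3480476  252.01116045]
(array([334.5, 101.6]), [324, 95, 26, 19, 200]) [427.5 140.   80. ]
(array([325.6, 237.6]), [304, 216, 44, 44, 1538]) [442.9  -2.7  80. ]Traceback (most recent call last):
  File "<stdin>", line 6, in <module>
IndexError: list index out of range
```

View pics/w1.png

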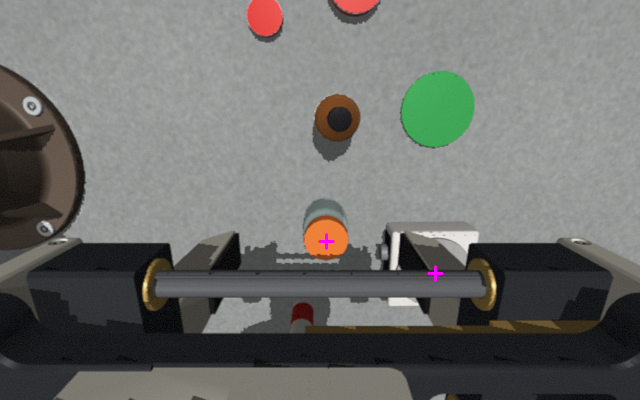

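```bash
python3 - <<'E'
from h import *
p=wrist("w2"); print(p["position"],get_state()["tcp_pos"])
for b in blobs(p,"orange",(325,240),30,200): print("jar",b, at(p,b[0],80))
print("green",[(b[1],at(p,b[0],4)) for b in blobs(p,"green",(437,108),40,200)])
t=read_camera("top")
print("amber",at(p,(340,119),90), at(t,(261.2,230.2),90), "plate",at(t,(334,166.4),45), rel((444.5,-6)))
print([(r["centre"],at(p,r["centre"],0)) for r in spot_point(p,"jar")+spot_point(p,"amber_bottle")])
E
```

```text
[412.32783608 134.92352024 385.0807688 ] [424.80704489  59.25641807 251.71536727]
jar (array([325.6, 242.4]), [304, 220, 45, 45, 1538]) [443.   -2.9  80. ]
green [([402, 77, 72, 75, 4232], array([556.1, 154.6,   4. ]))]
amber [433.1 130.2  90. ] [435.9 122.3  90. ] plate [591.9 -46.8  45. ] (array([-0.0905,  0.0109]), array([-67.9,   8.2,  -0. ]), array([424.8,  59.4, 251.7]), array([0.985, 0.172]))
[([321.8, 221.9], array([440.5,  -9.8,  -0. ])), ([336.2, 124.3], array([436. , 121.6,   0. ]))]
```

Request:
{"fn": "servo_tool", "kwargs": {
  "plan": [
    {"x": -0.046, "y": 0.005, "z": 0, "roll": 0},
    {"x": -0.046, "y": 0.006, "z": 0, "roll": 0},
    {"x": 0, "y": 0, "z": 0.04, "roll": 0},
    {"x": 0, "y": 0, "z": 0.06, "roll": 0},
    {"x": 0, "y": 0, "z": 0.06, "roll": 0}
  ],
  "grip": 0.95
}}

```text
t: 4.15
tcp_pos: [445.2, -7.5, 130.7]
eef_rot: [0.644, 0.765, 0.001, 0.0]
force: [0.5, 0.3, -0.4]
width: 0.945
gripper_force: 0.0
```

Request:
{"fn": "servo_tool", "kwargs": {
  "plan": [
    {"x": 0, "y": 0, "z": 0.05, "roll": 0},
    {"x": 0, "y": 0, "z": 0.04, "roll": 0},
    {"x": 0, "y": 0, "z": 0.02, "roll": 0},
    {"x": 0, "y": 0, "z": 0.004, "roll": 0},
    {"x": 0, "y": 0, "z": 0, "roll": 0}
  ]
}}

```text
t: 4.78
tcp_pos: [445.4, -8.2, 46.8]
eef_rot: [0.644, 0.765, 0.0, 0.0]
force: [-0.9, 0.3, 0.2]
width: 0.948
gripper_force: 0.0
```

Request:
{"fn": "servo_tool", "kwargs": {
  "plan": [
    {"x": 0, "y": 0, "z": 0, "roll": 0},
    {"x": 0, "y": 0, "z": 0, "roll": 0},
    {"x": 0, "y": 0, "z": 0, "roll": 0},
    {"x": 0, "y": 0, "z": 0, "roll": 0},
    {"x": 0, "y": 0, "z": 0, "roll": 0}
  ],
  "grip": 0.3,
  "grip_force": 20
}}

```text
t: 5.4
tcp_pos: [444.9, -8.3, 46.4]
eef_rot: [0.644, 0.765, 0.0, -0.0]
force: [-1.9, 1.0, 5.2]
width: 0.606
gripper_force: 20.0
```

Request:
{"fn": "servo_tool", "kwargs": {
  "plan": [
    {"x": 0, "y": 0, "z": -0.01, "roll": 0},
    {"x": 0, "y": 0, "z": -0.03, "roll": 0},
    {"x": 0, "y": 0, "z": -0.03, "roll": 0},
    {"x": 0, "y": 0, "z": -0.03, "roll": 0},
    {"x": 0, "y": 0, "z": -0.01, "roll": 0}
  ]
}}

```text
t: 6.02
tcp_pos: [445.3, -8.4, 129.9]
eef_rot: [0.644, 0.765, 0.001, 0.001]
force: [0.5, 0.5, -2.0]
width: 0.608
gripper_force: 20.0
```

Request:
{"fn": "servo_tool", "kwargs": {
  "plan": [
    {"x": -0.01, "y": 0.02, "z": 0, "roll": 0},
    {"x": -0.02, "y": 0.05, "z": 0, "roll": 0},
    {"x": -0.03, "y": 0.06, "z": 0, "roll": 0},
    {"x": -0.015, "y": 0.04, "z": 0, "roll": 0},
    {"x": -0.006, "y": 0.016, "z": 0, "roll": 0}
  ]
}}

```text
t: 6.65
tcp_pos: [594.4, -45.6, 127.3]
eef_rot: [0.644, 0.765, -0.0, 0.0]
force: [0.3, -0.2, -0.3]
width: 0.603
gripper_force: 20.0
```

Request:
{"fn": "servo_tool", "kwargs": {
  "plan": [
    {"x": 0, "y": 0, "z": 0, "roll": 0},
    {"x": 0, "y": 0, "z": 0, "roll": 0}
  ]
}}

```text
t: 6.9
tcp_pos: [591.4, -44.4, 128.2]
eef_rot: [0.644, 0.765, -0.0, -0.001]
force: [-0.1, 0.8, -2.1]
width: 0.606
gripper_force: 20.0
```

```bash
python3 - <<'E'
from h import *
p=wrist("w3"); print(rel(S))
for b in blobs(p,"orange",(325,250),90,200): print("jar w",b, at(p,b[0],80+90))
print("green w",[(b[1],at(p,b[0],4)) for b in blobs(p,"green",(437,208),340,200)])
z=get_state()["tcp_pos"][2]-46.4
for n in("top","scene"):
    t=read_camera(n)
    print([(b,at(t,b[0],80+z)) for b in blobs(t,"orange",proj(t,(593,-44,80+z)),25)])
print("z",z)
E
```

```text
(array([-0.0001,  0.0021]), array([-0.1,  1.6, -0. ]), array([591.4, -44.3, 128.4]), array([0.985, 0.17 ]))
jar w (array([318.3, 254.9]), [270, 237, 98, 33, 2354]) [586.5 -14.5 170. ]
jar w (array([318.7, 310.5]), [257, 297, 124, 29, 3422]) [590.3 -36.2 170. ]
green w []
[]
[((array([336.5, 181.3]), [331, 179, 11, 6, 39]), array([578.4, -29.3, 162. ])), ((array([329.9, 187.9]), [325, 184, 11, 8, 57]), array([590. , -59.2, 162. ]))]
z 82.0423200707863
```

View pics/w3.png

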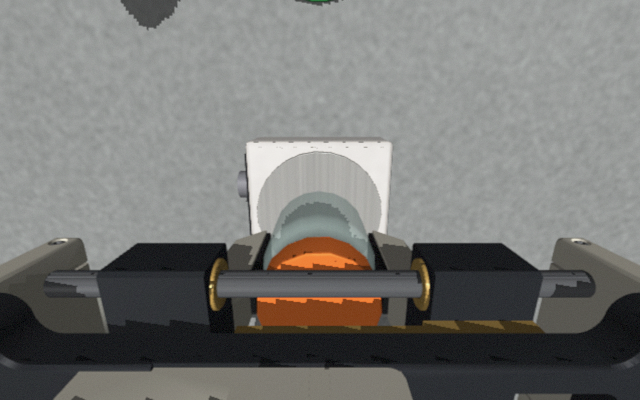

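```bash
python3 - <<'E'
from h import *
p=wrist(None); ex=np.array((.9852,.1712));ey=np.array((-.1712,.9852))
f=lambda a,b,z:np.round(proj(p,[*(S+a*ex+b*ey),z]),1)
print("plate far edge",f(0,48,45),"obs (319,152)"," top edge corners",f(-55,55,40),f(55,55,40),"obs (248,143),(390,143)")
print(at(p,(319,152),45), S+48*ey)
E
```

```text
plate far edge [320.2 152.2] obs (319,152)  top edge corners [245.1 141.9] [395.2 141.5] obs (248,143),(390,143)
[583.9   3.2  45. ] [584.7824   3.1896]
```

```bash
python3 - <<'E'
from h import *
p=wrist(None); t=get_state()["tcp_pos"]; print(t)
M=R.from_quat(get_state()["eef_rot"]).as_matrix()
for uv,z,r in(((319,237),162,25),((318,192),82+45,28),((318,192),82,28)): print(uv,z,(M.T@(at(p,uv,z)-t))[:2].round(1),"expect x",r)
E
```

```text
[592.23589292 -44.20428355 128.96074111]
(319, 237) 162 [33.   0.2] expect x 25
(318, 192) 127 [40.3 -0.3] expect x 28
(318, 192) 82 [28.1 -0.5] expect x 28
```

Request:
{"fn": "servo_tool", "kwargs": {
  "plan": [
    {"x": 0, "y": 0.001, "z": 0.01, "roll": 0},
    {"x": 0, "y": 0, "z": 0.02, "roll": 0},
    {"x": 0, "y": 0, "z": 0.01, "roll": 0},
    {"x": 0, "y": 0, "z": 0.004, "roll": 0},
    {"x": 0, "y": 0, "z": 0, "roll": 0}
  ]
}}

```text
t: 7.78
tcp_pos: [593.3, -44.6, 95.5]
eef_rot: [0.644, 0.765, -0.0, -0.0]
force: [0.5, -0.4, -1.9]
width: 0.604
gripper_force: 20.0
```

Request:
{"fn": "servo_tool", "kwargs": {
  "plan": [
    {"x": 0, "y": 0, "z": 0.002, "roll": 0},
    {"x": 0, "y": 0, "z": 0.001, "roll": 0},
    {"x": 0, "y": 0, "z": 0, "roll": 0}
  ]
}}

```text
t: 8.15
tcp_pos: [593.4, -44.5, 93.6]
eef_rot: [0.644, 0.765, 0.0, 0.0]
force: [1.0, -0.4, -2.0]
width: 0.603
gripper_force: 20.0
```

Request:
{"fn": "servo_tool", "kwargs": {
  "plan": [
    {"x": 0, "y": 0, "z": 0.001, "roll": 0},
    {"x": 0, "y": 0, "z": 0.001, "roll": 0},
    {"x": 0, "y": 0, "z": 0.0006, "roll": 0},
    {"x": 0, "y": 0, "z": 0, "roll": 0}
  ]
}}

```text
t: 8.65
tcp_pos: [593.4, -44.4, 91.6]
eef_rot: [0.644, 0.765, 0.0, -0.0]
force: [-0.2, 0.6, 0.1]
width: 0.6
gripper_force: 20.0
```

Request:
{"fn": "servo_tool", "kwargs": {
  "plan": [
    {"x": 0, "y": 0, "z": 0, "roll": 0},
    {"x": 0, "y": 0, "z": 0, "roll": 0},
    {"x": 0, "y": 0, "z": 0, "roll": 0},
    {"x": 0, "y": 0, "z": 0, "roll": 0},
    {"x": 0, "y": 0, "z": 0, "roll": 0}
  ],
  "grip": 0.9
}}

```text
t: 9.28
tcp_pos: [593.4, -44.4, 91.5]
eef_rot: [0.644, 0.765, 0.0, -0.0]
force: [0.1, 0.1, 0.2]
width: 0.9
gripper_force: 0.0
```

Request:
{"fn": "servo_tool", "kwargs": {
  "plan": [
    {"x": 0, "y": 0, "z": -0.02, "roll": 0},
    {"x": 0, "y": 0, "z": -0.05, "roll": 0},
    {"x": 0, "y": 0, "z": -0.06, "roll": 0},
    {"x": 0, "y": 0, "z": -0.05, "roll": 0},
    {"x": 0, "y": 0, "z": -0.02, "roll": 0}
  ],
  "grip": 1
}}

```text
t: 9.9
tcp_pos: [594.3, -44.9, 244.7]
eef_rot: [0.644, 0.765, 0.001, 0.001]
force: [0.6, -0.8, -0.3]
width: 1.002
gripper_force: 0.0
```

Request:
{"fn": "servo_tool", "kwargs": {
  "plan": [
    {"x": 0.03, "y": -0.03, "z": 0, "roll": 0},
    {"x": 0.06, "y": -0.05, "z": 0, "roll": 0},
    {"x": 0.05, "y": -0.05, "z": 0, "roll": 0},
    {"x": 0.03, "y": -0.03, "z": 0, "roll": 0},
    {"x": 0.01, "y": -0.008, "z": 0, "roll": 0}
  ]
}}

```text
t: 10.52
tcp_pos: [444.6, 68.3, 241.4]
eef_rot: [0.643, 0.766, -0.0, -0.001]
force: [0.2, -0.2, 0.5]
width: 1.004
gripper_force: 0.0
```

Request:
{"fn": "servo_tool", "kwargs": {
  "plan": [
    {"x": 0, "y": 0, "z": 0, "roll": 0},
    {"x": 0, "y": 0, "z": 0, "roll": 0}
  ]
}}

```text
t: 10.78
tcp_pos: [447.3, 66.4, 241.6]
eef_rot: [0.645, 0.764, 0.0, 0.0]
force: [-0.0, 0.4, -0.5]
width: 0.996
gripper_force: 0.0
```

```bash
python3 - <<'E'
from h import *
p=wrist("w4"); s=read_camera("scene"); t=read_camera("top")
for n,q in(("wrist",p),("scene",s),("top",t)):
    c=proj(q,(436,123,85)); g=cv2.inRange(cv2.cvtColor(q["image"],cv2.COLOR_BGR2GRAY),0,45 if n!="wrist" else 50)
    k,_,st,ce=cv2.connectedComponentsWithStats(g)
    print(n,np.round(c),[(ce[i].round(1),st[i].tolist(),at(q,ce[i],90)) for i in range(1,k) if st[i][4]>8 and np.hypot(*(ce[i]-c))<25])
for b in blobs(s,"orange",proj(s,(593,-44,120)),15)+[]: print("jar scene",b,at(s,b[0],123))
for b in blobs(t,"orange",proj(t,(593,-44,125)),15): print("jar top",b,at(t,b[0],125))
print(rel((436,122)))
I=s["image"][140:300,170:450]; cv2.imwrite("pics/c2.png",np.vstack([cv2.resize(I,(525,300)),cv2.resize(p["image"],(525,299))]))
E
```

```text
wrist [317. 131.] [(array([315.7, 129.4]), [304, 117, 25, 26, 517], array([434.5, 124.8,  90. ]))]
scene [342. 167.] [(array([342.2, 168.5]), [339, 165, 8, 8, 48], array([447.3, 111.8,  90. ]))]
top [261. 230.] []
jar scene (array([336.2, 200.3]), [326, 193, 21, 15, 253]) [590.8 -40.9 123. ]
jar top (array([334. , 157.5]), [324, 147, 22, 22, 372]) [593.5 -42.6 125. ]
(array([ 0.0755, -0.0019]), array([56.6, -1.4, -0. ]), array([446.9,  66.4, 241.4]), array([0.986, 0.168]))
```

View pics/c2.png

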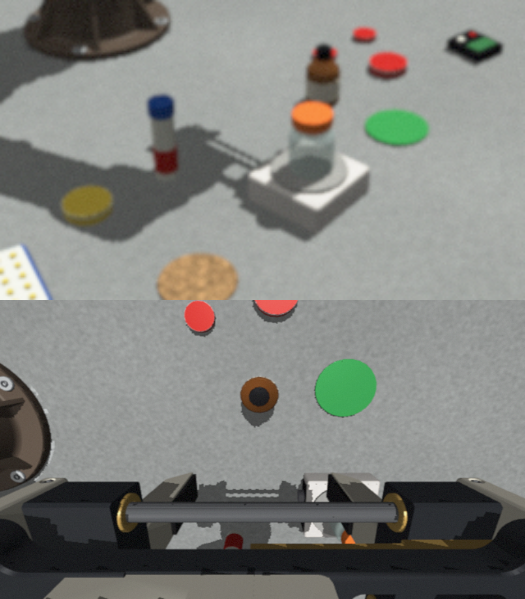

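The jar stands within about 2 mm of the plate's centre. The amber bottle is at about (435,123), and I'll grasp it next.

Request:
{"fn": "servo_tool", "kwargs": {
  "plan": [
    {"x": 0.03, "y": -0.001, "z": 0, "roll": 0},
    {"x": 0.035, "y": -0.002, "z": 0, "roll": 0},
    {"x": 0.012, "y": 0, "z": 0, "roll": 0},
    {"x": 0, "y": 0, "z": 0.03, "roll": 0},
    {"x": 0, "y": 0, "z": 0.06, "roll": 0}
  ]
}}

```text
t: 11.55
tcp_pos: [436.1, 123.7, 174.5]
eef_rot: [0.644, 0.765, 0.002, 0.001]
force: [0.3, 0.8, -0.6]
width: 0.999
gripper_force: 0.0
```

Request:
{"fn": "servo_tool", "kwargs": {
  "plan": [
    {"x": 0, "y": 0, "z": 0.06, "roll": 0},
    {"x": 0, "y": 0, "z": 0.05, "roll": 0},
    {"x": 0, "y": 0, "z": 0.04, "roll": 0},
    {"x": 0, "y": 0, "z": 0.012, "roll": 0},
    {"x": 0, "y": 0, "z": 0, "roll": 0}
  ]
}}

```text
t: 12.18
tcp_pos: [434.5, 123.1, 52.6]
eef_rot: [0.645, 0.765, -0.0, 0.0]
force: [0.4, 0.0, 0.9]
width: 0.999
gripper_force: 0.0
```

Request:
{"fn": "servo_tool", "kwargs": {
  "plan": [
    {"x": 0, "y": 0, "z": 0, "roll": 0},
    {"x": 0, "y": 0, "z": 0, "roll": 0},
    {"x": 0, "y": 0, "z": 0, "roll": 0},
    {"x": 0, "y": 0, "z": 0, "roll": 0},
    {"x": 0, "y": 0, "z": 0, "roll": 0}
  ],
  "grip": 0.3,
  "grip_force": 20
}}

```text
t: 12.8
tcp_pos: [434.3, 123.8, 52.7]
eef_rot: [0.644, 0.765, 0.0, 0.0]
force: [-1.4, 0.4, 3.6]
width: 0.537
gripper_force: 20.0
```

Request:
{"fn": "servo_tool", "kwargs": {
  "plan": [
    {"x": 0, "y": 0, "z": -0.02, "roll": 0},
    {"x": 0, "y": 0, "z": -0.05, "roll": 0},
    {"x": 0, "y": 0, "z": -0.06, "roll": 0},
    {"x": 0, "y": 0, "z": -0.05, "roll": 0},
    {"x": 0, "y": 0, "z": -0.02, "roll": 0}
  ]
}}

```text
t: 13.42
tcp_pos: [434.9, 123.6, 205.4]
eef_rot: [0.644, 0.765, 0.002, 0.001]
force: [0.9, -0.3, -2.0]
width: 0.535
gripper_force: 20.0
```

Request:
{"fn": "servo_tool", "kwargs": {
  "plan": [
    {"x": -0.02, "y": 0.006, "z": 0, "roll": 0},
    {"x": -0.05, "y": 0.016, "z": 0, "roll": 0},
    {"x": -0.07, "y": 0.022, "z": 0, "roll": 0},
    {"x": -0.07, "y": 0.022, "z": 0, "roll": 0},
    {"x": -0.07, "y": 0.022, "z": 0, "roll": 0}
  ]
}}

```text
t: 14.05
tcp_pos: [535.3, -73.6, 203.4]
eef_rot: [0.644, 0.765, 0.0, 0.0]
force: [0.9, 0.8, -1.4]
width: 0.534
gripper_force: 20.0
```

Request:
{"fn": "servo_tool", "kwargs": {
  "plan": [
    {"x": -0.07, "y": 0.022, "z": 0, "roll": 0},
    {"x": -0.07, "y": 0.022, "z": 0, "roll": 0},
    {"x": -0.06, "y": 0.022, "z": 0, "roll": 0},
    {"x": -0.033, "y": 0.012, "z": 0, "roll": 0},
    {"x": -0.01, "y": 0.004, "z": 0, "roll": 0}
  ]
}}

```text
t: 14.68
tcp_pos: [626.2, -243.2, 203.0]
eef_rot: [0.645, 0.764, -0.001, 0.0]
force: [-0.3, 0.8, -1.7]
width: 0.539
gripper_force: 20.0
```

Request:
{"fn": "servo_tool", "kwargs": {
  "plan": [
    {"x": 0, "y": 0, "z": 0, "roll": 0},
    {"x": 0, "y": 0, "z": 0, "roll": 0}
  ]
}}

```text
t: 14.92
tcp_pos: [626.3, -239.5, 202.7]
eef_rot: [0.644, 0.765, 0.0, -0.0]
force: [-0.7, 0.8, -1.9]
width: 0.536
gripper_force: 20.0
```

```bash
python3 - <<'E'
from h import *
p=wrist("w5",[(627,-241.3,4)]); print(rel((627,-241.3)))
for uv in []: pass
for b in blobs(p,"cork",(320,200),400,300): print(b,at(p,b[0],4))
E
```

```text
(array([-0.0024,  0.0005]), array([-1.8,  0.3, -0. ]), array([ 626.4, -239.6,  202.7]), array([0.985, 0.171]))
(array([317.7, 174.5]), [279, 142, 78, 67, 3915]) [ 623.6 -232.5    4. ]
(array([318.9, 246.4]), [271, 216, 96, 54, 4149]) [ 640.1 -319.9    4. ]
(array([411.6, 285.3]), [401, 260, 18, 51, 398]) [ 764.7 -353.     4. ]
```

View pics/w5.png

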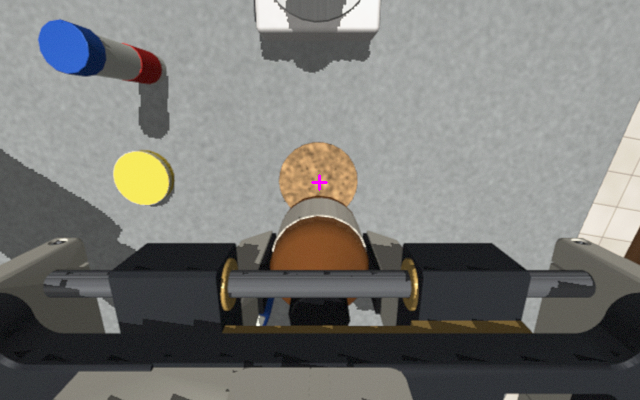

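Request:
{"fn": "servo_tool", "kwargs": {
  "plan": [
    {"x": -0.002, "y": 0.001, "z": 0.02, "roll": 0},
    {"x": 0, "y": 0, "z": 0.05, "roll": 0},
    {"x": 0, "y": 0, "z": 0.06, "roll": 0},
    {"x": 0, "y": 0, "z": 0.04, "roll": 0},
    {"x": 0, "y": 0, "z": 0.015, "roll": 0}
  ]
}}

```text
t: 15.6
tcp_pos: [626.1, -241.5, 61.1]
eef_rot: [0.644, 0.765, -0.001, -0.002]
force: [0.1, -0.1, -0.5]
width: 0.534
gripper_force: 20.0
```

Request:
{"fn": "servo_tool", "kwargs": {
  "plan": [
    {"x": 0, "y": 0, "z": 0.004, "roll": 0},
    {"x": 0, "y": 0, "z": 0.003, "roll": 0},
    {"x": 0, "y": 0, "z": 0.001, "roll": 0},
    {"x": 0, "y": 0, "z": 0, "roll": 0},
    {"x": 0, "y": 0, "z": 0, "roll": 0}
  ]
}}

```text
t: 16.23
tcp_pos: [627.7, -242.6, 58.2]
eef_rot: [0.644, 0.765, 0.0, 0.0]
force: [0.2, -0.4, -2.4]
width: 0.536
gripper_force: 20.0
```

Request:
{"fn": "servo_tool", "kwargs": {
  "plan": [
    {"x": 0.001, "y": 0, "z": 0.001, "roll": 0},
    {"x": 0, "y": 0, "z": 0.0008, "roll": 0},
    {"x": 0, "y": 0, "z": 0, "roll": 0}
  ]
}}

```text
t: 16.6
tcp_pos: [627.5, -241.7, 56.8]
eef_rot: [0.644, 0.765, 0.0, -0.0]
force: [-1.8, 1.5, 4.0]
width: 0.539
gripper_force: 20.0
```

Request:
{"fn": "servo_tool", "kwargs": {
  "plan": [
    {"x": 0, "y": 0, "z": 0, "roll": 0},
    {"x": 0, "y": 0, "z": 0, "roll": 0},
    {"x": 0, "y": 0, "z": 0, "roll": 0},
    {"x": 0, "y": 0, "z": 0, "roll": 0},
    {"x": 0, "y": 0, "z": 0, "roll": 0}
  ],
  "grip": 0.9
}}

```text
t: 17.23
tcp_pos: [627.4, -241.8, 56.4]
eef_rot: [0.644, 0.765, -0.0, 0.0]
force: [0.4, -0.9, 0.8]
width: 0.901
gripper_force: 0.0
```

Request:
{"fn": "servo_tool", "kwargs": {
  "plan": [
    {"x": 0, "y": 0, "z": -0.02, "roll": 0},
    {"x": 0, "y": 0, "z": -0.05, "roll": 0},
    {"x": 0, "y": 0, "z": -0.06, "roll": 0},
    {"x": 0, "y": 0, "z": -0.06, "roll": 0},
    {"x": 0, "y": 0, "z": -0.03, "roll": 0}
  ]
}}

```text
t: 17.85
tcp_pos: [628.1, -242.6, 225.6]
eef_rot: [0.644, 0.765, 0.001, 0.002]
force: [0.1, 0.1, -0.6]
width: 0.9
gripper_force: 0.0
```

Request:
{"fn": "servo_tool", "kwargs": {
  "plan": [
    {"x": 0.01, "y": -0.03, "z": 0, "roll": 0},
    {"x": 0.02, "y": -0.06, "z": 0, "roll": 0},
    {"x": 0.02, "y": -0.07, "z": 0, "roll": 0},
    {"x": 0.01, "y": -0.05, "z": 0, "roll": 0},
    {"x": 0.005, "y": -0.018, "z": 0, "roll": 0}
  ],
  "grip": 1
}}

```text
t: 18.48
tcp_pos: [448.6, -223.1, 222.5]
eef_rot: [0.645, 0.764, 0.001, 0.0]
force: [0.3, -0.1, 0.3]
width: 1.001
gripper_force: 0.0
```

Request:
{"fn": "servo_tool", "kwargs": {
  "plan": [
    {"x": 0, "y": 0, "z": 0, "roll": 0},
    {"x": 0, "y": 0, "z": 0, "roll": 0}
  ]
}}

```text
t: 18.73
tcp_pos: [452.2, -222.8, 221.9]
eef_rot: [0.644, 0.765, 0.0, 0.001]
force: [-0.2, -0.2, 0.4]
width: 0.998
gripper_force: 0.0
```

```bash
python3 - <<'E'
from h import *
p=wrist("w6",[(437,-153,113)]); t=read_camera("top"); s=read_camera("scene"); print(rel((437.5,-154)))
for n,q in(("w",p),("t",t),("s",s)):
  for r in spot_point(q,"tube"): print(n,r["score"],np.round(r["centre"]),at(q,r["centre"],0))
  for b in blobs(q,"blue",proj(q,(437,-153,113)),30,30): print(n,b,at(q,b[0],113))
I=s["image"][140:320,150:450]; cv2.imwrite("pics/c3.png",np.vstack([cv2.resize(I,(500,300)),cv2.resize(p["image"],(480,300))[:,:,:] if 0 else cv2.resize(p["image"],(500,299))]))
# amber in scene: dark cap
c=proj(s,(627,-241.5,94)); g=cv2.inRange(cv2.cvtColor(s["image"],cv2.COLOR_BGR2GRAY),0,45)
k,_,st,ce=cv2.connectedComponentsWithStats(g); print(c,[(ce[i],st[i],at(s,ce[i],90)) for i in range(1,k) if st[i][4]>8 and np.hypot(*(ce[i]-c))<25])
E
```

```text
(array([ 0.0936, -0.0028]), array([70.2, -2.1, -0. ]), array([ 451.6, -222.8,  221.3]), array([0.985, 0.171]))
w 0.64 [317. 115.] [ 437.8 -152.9    0. ]
w (array([313.2, 116.5]), [293, 95, 42, 44, 1417]) [ 435.8 -152.4  113. ]
t 0.48 [373. 232.] [ 436.6 -141.     0. ]
t (array([384.9, 227.4]), [378, 221, 15, 14, 164]) [ 436.6 -153.   113. ]
s 0.96 [259. 231.] [ 427.  -148.3    0. ]
s (array([255.5, 196.3]), [249, 191, 13, 12, 119]) [ 444.1 -158.3  113. ]
(np.float64(273.13071541934755), np.float64(256.0416750624138)) [(array([273.18556701, 259.32989691]), array([269, 254,  10,  12,  97], dtype=int32), array([ 631.2, -244.7,   90. ])), (array([273.66666667, 278.375     ]), array([267, 277,  15,   4,  24], dtype=int32), array([ 676.8, -276.4,   90. ]))]
```

View pics/c3.png

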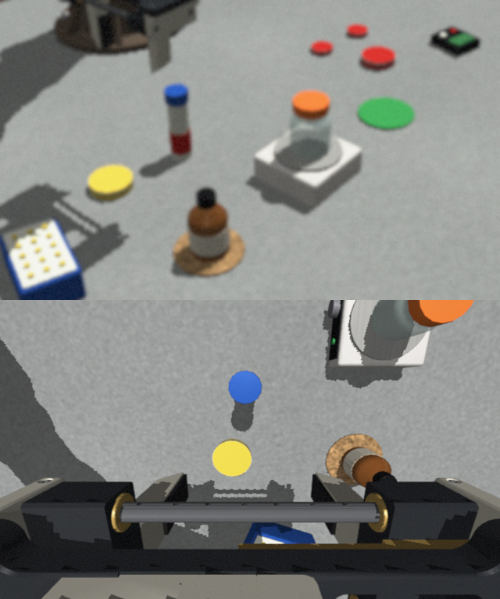

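Request:
{"fn": "servo_tool", "kwargs": {
  "plan": [
    {"x": 0.03, "y": -0.002, "z": 0, "roll": 0},
    {"x": 0.045, "y": -0.002, "z": 0, "roll": 0},
    {"x": 0.02, "y": 0, "z": 0, "roll": 0},
    {"x": 0, "y": 0, "z": 0.02, "roll": 0},
    {"x": 0, "y": 0, "z": 0.04, "roll": 0}
  ]
}}

```text
t: 19.65
tcp_pos: [436.6, -153.8, 176.0]
eef_rot: [0.644, 0.765, 0.001, 0.001]
force: [0.5, 1.1, 0.0]
width: 0.999
gripper_force: 0.0
```

Request:
{"fn": "servo_tool", "kwargs": {
  "plan": [
    {"x": 0, "y": 0, "z": 0.05, "roll": 0},
    {"x": 0, "y": 0, "z": 0.05, "roll": 0},
    {"x": 0, "y": 0, "z": 0.025, "roll": 0},
    {"x": 0, "y": 0, "z": 0.008, "roll": 0},
    {"x": 0, "y": 0, "z": 0, "roll": 0}
  ]
}}

```text
t: 20.27
tcp_pos: [435.4, -153.8, 76.4]
eef_rot: [0.645, 0.765, -0.0, -0.0]
force: [-0.0, -0.2, 0.1]
width: 0.999
gripper_force: 0.0
```

Request:
{"fn": "servo_tool", "kwargs": {
  "plan": [
    {"x": 0, "y": 0, "z": 0, "roll": 0},
    {"x": 0, "y": 0, "z": 0, "roll": 0},
    {"x": 0, "y": 0, "z": 0, "roll": 0},
    {"x": 0, "y": 0, "z": 0, "roll": 0},
    {"x": 0, "y": 0, "z": 0, "roll": 0}
  ],
  "grip": 0.1,
  "grip_force": 12
}}

```text
t: 20.9
tcp_pos: [435.6, -153.0, 76.8]
eef_rot: [0.644, 0.765, 0.0, 0.0]
force: [-0.7, -0.0, 0.2]
width: 0.507
gripper_force: 0.0
```

Request:
{"fn": "servo_tool", "kwargs": {
  "plan": [
    {"x": 0, "y": 0, "z": 0, "roll": 0},
    {"x": 0, "y": 0, "z": 0, "roll": 0}
  ]
}}

```text
t: 21.15
tcp_pos: [435.6, -153.1, 76.7]
eef_rot: [0.644, 0.765, 0.0, -0.0]
force: [0.1, 1.1, 0.4]
width: 0.355
gripper_force: 12.0
```

Request:
{"fn": "servo_tool", "kwargs": {
  "plan": [
    {"x": 0, "y": 0, "z": -0.004, "roll": 0},
    {"x": 0, "y": 0, "z": -0.015, "roll": 0},
    {"x": 0, "y": 0, "z": -0.02, "roll": 0},
    {"x": -0.01, "y": 0.01, "z": -0.01, "roll": 0},
    {"x": -0.01, "y": 0.03, "z": 0, "roll": 0}
  ]
}}

```text
t: 21.78
tcp_pos: [468.4, -163.4, 114.8]
eef_rot: [0.644, 0.765, 0.001, 0.001]
force: [-0.7, 0.4, -0.3]
width: 0.359
gripper_force: 12.0
```

Request:
{"fn": "servo_tool", "kwargs": {
  "plan": [
    {"x": -0.006, "y": 0.05, "z": 0, "roll": 0},
    {"x": 0, "y": 0.06, "z": 0, "roll": 0},
    {"x": 0, "y": 0.05, "z": 0, "roll": 0},
    {"x": 0, "y": 0.025, "z": 0, "roll": 0},
    {"x": 0, "y": 0.007, "z": 0, "roll": 0}
  ]
}}

```text
t: 22.4
tcp_pos: [611.8, -142.6, 113.6]
eef_rot: [0.644, 0.765, 0.0, 0.0]
force: [-0.3, -0.4, 0.1]
width: 0.353
gripper_force: 12.0
```

Request:
{"fn": "servo_tool", "kwargs": {
  "plan": [
    {"x": 0, "y": 0, "z": 0, "roll": 0},
    {"x": 0, "y": 0, "z": 0, "roll": 0},
    {"x": 0, "y": 0, "z": 0, "roll": 0}
  ]
}}

```text
t: 22.78
tcp_pos: [609.7, -143.0, 113.7]
eef_rot: [0.645, 0.765, 0.0, -0.0]
force: [0.9, -0.5, -0.5]
width: 0.355
gripper_force: 12.0
```

```bash
python3 - <<'E'
from h import *
print(rel((610.2,-142.9)), get_state()["width"])
p=wrist("w7")
E
```

```text
(array([0.0001, 0.0006]), array([0.1, 0.5, 0. ]), array([ 609.7, -143. ,  113.7]), array([0.986, 0.169])) 0.3554425444918498
```

View pics/w7.png

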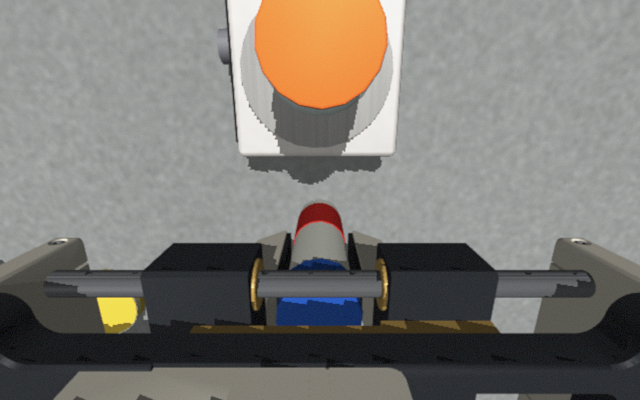

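Request:
{"fn": "servo_tool", "kwargs": {
  "plan": [
    {"x": 0, "y": 0.001, "z": 0.01, "roll": 0},
    {"x": 0, "y": 0, "z": 0.02, "roll": 0},
    {"x": 0, "y": 0, "z": 0.01, "roll": 0},
    {"x": 0, "y": 0, "z": 0.005, "roll": 0},
    {"x": 0, "y": 0, "z": 0.001, "roll": 0}
  ]
}}

```text
t: 23.45
tcp_pos: [611.0, -142.7, 78.6]
eef_rot: [0.644, 0.765, -0.0, -0.0]
force: [0.4, 0.7, -0.3]
width: 0.357
gripper_force: 12.0
```

Request:
{"fn": "servo_tool", "kwargs": {
  "plan": [
    {"x": 0, "y": 0, "z": 0.001, "roll": 0},
    {"x": 0, "y": 0, "z": 0.001, "roll": 0},
    {"x": 0, "y": 0, "z": 0, "roll": 0},
    {"x": 0, "y": 0, "z": 0, "roll": 0}
  ]
}}

```text
t: 23.95
tcp_pos: [611.1, -142.6, 77.5]
eef_rot: [0.644, 0.765, 0.0, 0.0]
force: [-0.1, 0.3, 0.2]
width: 0.352
gripper_force: 12.0
```

Request:
{"fn": "servo_tool", "kwargs": {
  "plan": [
    {"x": 0, "y": 0, "z": 0.0006, "roll": 0},
    {"x": 0, "y": 0, "z": 0, "roll": 0}
  ]
}}

```text
t: 24.2
tcp_pos: [611.0, -142.6, 76.9]
eef_rot: [0.644, 0.765, 0.0, -0.0]
force: [0.4, -0.7, -0.6]
width: 0.356
gripper_force: 12.0
```

Request:
{"fn": "servo_tool", "kwargs": {
  "plan": [
    {"x": 0, "y": 0, "z": 0, "roll": 0},
    {"x": 0, "y": 0, "z": 0, "roll": 0},
    {"x": 0, "y": 0, "z": 0, "roll": 0},
    {"x": 0, "y": 0, "z": 0, "roll": 0},
    {"x": 0, "y": 0, "z": 0, "roll": 0}
  ],
  "grip": 0.7
}}

```text
t: 24.82
tcp_pos: [611.1, -142.6, 77.0]
eef_rot: [0.644, 0.765, 0.0, 0.0]
force: [0.5, 0.0, -0.5]
width: 0.698
gripper_force: 0.0
```

Request:
{"fn": "servo_tool", "kwargs": {
  "plan": [
    {"x": 0, "y": 0, "z": -0.02, "roll": 0},
    {"x": 0, "y": 0, "z": -0.05, "roll": 0},
    {"x": 0, "y": 0, "z": -0.06, "roll": 0},
    {"x": 0, "y": 0, "z": -0.05, "roll": 0},
    {"x": 0, "y": 0, "z": -0.02, "roll": 0}
  ]
}}

```text
t: 25.45
tcp_pos: [611.9, -143.2, 230.3]
eef_rot: [0.644, 0.765, 0.001, 0.002]
force: [0.3, 0.1, 0.2]
width: 0.698
gripper_force: 0.0
```

Request:
{"fn": "servo_tool", "kwargs": {
  "plan": [
    {"x": -0.03, "y": -0.04, "z": 0, "roll": 0},
    {"x": -0.055, "y": -0.06, "z": 0, "roll": 0},
    {"x": -0.055, "y": -0.06, "z": 0, "roll": 0},
    {"x": -0.055, "y": -0.06, "z": 0, "roll": 0},
    {"x": -0.03, "y": -0.04, "z": 0, "roll": 0}
  ],
  "grip": 1
}}

```text
t: 26.08
tcp_pos: [444.8, -344.5, 227.0]
eef_rot: [0.646, 0.764, -0.0, -0.0]
force: [1.3, 0.6, 0.2]
width: 0.997
gripper_force: 0.0
```

Request:
{"fn": "servo_tool", "kwargs": {
  "plan": [
    {"x": 0, "y": 0, "z": 0, "roll": 0},
    {"x": 0, "y": 0, "z": 0, "roll": 0},
    {"x": 0, "y": 0, "z": 0, "roll": 0}
  ]
}}

```text
t: 26.45
tcp_pos: [448.6, -340.7, 226.7]
eef_rot: [0.643, 0.766, 0.0, -0.0]
force: [-0.2, 0.1, -0.3]
width: 0.999
gripper_force: 0.0
```

```bash
python3 - <<'E'
from h import *
p=wrist("w8"); t=read_camera("top"); s=read_camera("scene"); print(rel((434.5,-269)))
for n,q in(("w",p),("t",t),("s",s)):
  for b in blobs(q,"yellow",proj(q,(434.5,-269,15)),30,100): print(n,b,at(q,b[0],15))
  for b in blobs(q,"blue",proj(q,(610,-143,113)),15,30): print("tube",n,b,at(q,b[0],113))
  for r in spot_point(q,"tube")[:1]: print("tube pt",n,at(q,r["centre"],0))
I=s["image"][140:320,150:450]; cv2.imwrite("pics/c4.png",cv2.resize(I,(750,450)))
E
```

```text
(array([ 0.098 , -0.0016]), array([73.5, -1.2,  0. ]), array([ 448.3, -341.2,  226.8]), array([0.985, 0.172]))
w (array([316.2, 112.1]), [290, 85, 53, 55, 2307]) [ 432.8 -267.3   15. ]
tube pt w [ 611.5 -143.3    0. ]
t (array([426.4, 232. ]), [414, 220, 26, 25, 490]) [ 434.8 -268.2   15. ]
tube t (array([377.2, 150.7]), [371, 144, 14, 14, 153]) [ 611.5 -141.7  113. ]
tube pt t [ 603.3 -139.9    0. ]
s (array([216. , 247.7]), [204, 240, 25, 17, 340]) [ 434.2 -269.7   15. ]
tube s (array([306.4, 228. ]), [300, 222, 14, 13, 155]) [ 617.8 -148.8  113. ]
tube pt s [ 609.6 -152.2    0. ]
```

View pics/c4.png

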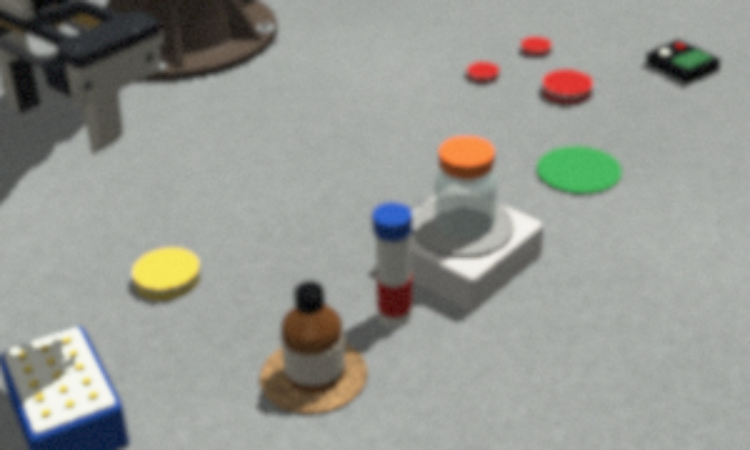

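Request:
{"fn": "servo_tool", "kwargs": {
  "plan": [
    {"x": 0.03, "y": -0.001, "z": 0, "roll": 0},
    {"x": 0.048, "y": -0.001, "z": 0, "roll": 0},
    {"x": 0.02, "y": 0, "z": 0.01, "roll": 0},
    {"x": 0, "y": 0, "z": 0.05, "roll": 0},
    {"x": 0, "y": 0, "z": 0.06, "roll": 0}
  ]
}}

```text
t: 27.38
tcp_pos: [434.6, -270.1, 136.5]
eef_rot: [0.644, 0.765, 0.0, 0.001]
force: [1.0, 0.4, 1.0]
width: 0.997
gripper_force: 0.0
```

Request:
{"fn": "servo_tool", "kwargs": {
  "plan": [
    {"x": 0, "y": 0, "z": 0.06, "roll": 0},
    {"x": 0, "y": 0, "z": 0.05, "roll": 0},
    {"x": 0, "y": 0, "z": 0.02, "roll": 0},
    {"x": 0, "y": 0, "z": 0.01, "roll": 0},
    {"x": 0, "y": 0, "z": 0.003, "roll": 0}
  ]
}}

```text
t: 28.0
tcp_pos: [434.1, -270.3, 30.2]
eef_rot: [0.644, 0.765, 0.0, 0.001]
force: [-0.5, 0.8, 0.4]
width: 0.999
gripper_force: 0.0
```

Request:
{"fn": "servo_tool", "kwargs": {
  "plan": [
    {"x": 0, "y": 0, "z": 0, "roll": 0},
    {"x": 0, "y": 0, "z": 0, "roll": 0}
  ]
}}

```text
t: 28.25
tcp_pos: [434.1, -270.1, 30.5]
eef_rot: [0.644, 0.765, 0.0, 0.001]
force: [-0.2, 0.9, 0.2]
width: 0.999
gripper_force: 0.0
```

Request:
{"fn": "servo_tool", "kwargs": {
  "plan": [
    {"x": 0.001, "y": 0, "z": 0.002, "roll": 0},
    {"x": 0.001, "y": 0, "z": 0.001, "roll": 0},
    {"x": 0, "y": 0, "z": 0, "roll": 0}
  ]
}}

```text
t: 28.62
tcp_pos: [433.3, -268.2, 27.4]
eef_rot: [0.644, 0.765, 0.0, -0.0]
force: [0.3, -0.2, 0.2]
width: 1.002
gripper_force: 0.0
```

Request:
{"fn": "servo_tool", "kwargs": {
  "plan": [
    {"x": 0, "y": 0, "z": 0, "roll": 0},
    {"x": 0, "y": 0, "z": 0, "roll": 0},
    {"x": 0, "y": 0, "z": 0, "roll": 0},
    {"x": 0, "y": 0, "z": 0, "roll": 0},
    {"x": 0, "y": 0, "z": 0, "roll": 0}
  ],
  "grip": 0.4,
  "grip_force": 10
}}

```text
t: 29.25
tcp_pos: [433.4, -268.4, 27.5]
eef_rot: [0.644, 0.765, 0.0, 0.0]
force: [-0.5, -0.5, 0.3]
width: 0.648
gripper_force: 10.0
```

Request:
{"fn": "servo_tool", "kwargs": {
  "plan": [
    {"x": 0, "y": 0, "z": -0.004, "roll": 0},
    {"x": 0, "y": 0, "z": -0.03, "roll": 0},
    {"x": 0, "y": 0, "z": -0.06, "roll": 0},
    {"x": 0, "y": 0, "z": -0.07, "roll": 0},
    {"x": 0, "y": 0, "z": -0.05, "roll": 0}
  ]
}}

```text
t: 29.88
tcp_pos: [433.4, -268.7, 190.2]
eef_rot: [0.644, 0.765, 0.0, 0.001]
force: [1.6, -0.0, -0.6]
width: 0.649
gripper_force: 10.0
```

Request:
{"fn": "servo_tool", "kwargs": {
  "plan": [
    {"x": 0.02, "y": 0.01, "z": 0, "roll": 0},
    {"x": 0.05, "y": 0.025, "z": 0, "roll": 0},
    {"x": 0.065, "y": 0.032, "z": 0, "roll": 0},
    {"x": 0.07, "y": 0.035, "z": 0, "roll": 0},
    {"x": 0.07, "y": 0.035, "z": 0, "roll": 0}
  ]
}}

```text
t: 30.5
tcp_pos: [499.2, -45.1, 187.1]
eef_rot: [0.644, 0.765, -0.0, -0.001]
force: [1.4, -0.1, -1.2]
width: 0.649
gripper_force: 10.0
```

Request:
{"fn": "servo_tool", "kwargs": {
  "plan": [
    {"x": 0.07, "y": 0.035, "z": 0, "roll": 0},
    {"x": 0.07, "y": 0.035, "z": 0, "roll": 0},
    {"x": 0.06, "y": 0.03, "z": 0, "roll": 0},
    {"x": 0.035, "y": 0.018, "z": 0, "roll": 0},
    {"x": 0.015, "y": 0.006, "z": 0, "roll": 0}
  ]
}}

```text
t: 31.12
tcp_pos: [558.6, 155.4, 186.6]
eef_rot: [0.643, 0.766, -0.001, -0.001]
force: [-0.3, -1.5, -1.2]
width: 0.648
gripper_force: 10.0
```

Request:
{"fn": "servo_tool", "kwargs": {
  "plan": [
    {"x": 0, "y": 0, "z": 0, "roll": 0},
    {"x": 0, "y": 0, "z": 0, "roll": 0},
    {"x": 0, "y": 0, "z": 0, "roll": 0}
  ]
}}

```text
t: 31.5
tcp_pos: [559.2, 151.4, 188.2]
eef_rot: [0.645, 0.764, -0.0, 0.0]
force: [0.5, -0.0, -0.6]
width: 0.649
gripper_force: 10.0
```

```bash
python3 - <<'E'
from h import *
p=wrist("w9",[(558.8,152.8,4)]); s=get_state(); print(rel((558.8,152.8)), s["width"],s["gripper_force"])
for b in blobs(p,"yellow",(319,250),200,100): print(b[1])
for b in blobs(p,"green",(319,200),300,100): print("green",b[1])
print(proj(p,[558.8-44.3*.171,152.8+44.3*.985,4]),"green pad far edge")
E
```

```text
(array([ 0.0016, -0.0004]), array([ 1.2, -0.3,  0. ]), array([559.3, 151.6, 188.2]), array([0.986, 0.168])) 0.6508021274105026 9.999968111515045
[281, 199, 78, 18, 183]
[264, 206, 110, 64, 5796]
[291, 298, 56, 8, 283]
green [277, 141, 81, 67, 4153]
(np.float64(318.51350741311717), np.float64(141.17735217365941)) green pad far edge
```

View pics/w9.png

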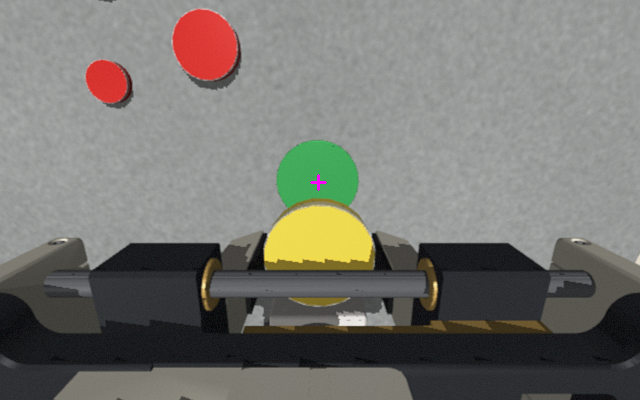

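Request:
{"fn": "servo_tool", "kwargs": {
  "plan": [
    {"x": 0.0016, "y": -0.0004, "z": 0.02, "roll": 0},
    {"x": 0, "y": 0, "z": 0.05, "roll": 0},
    {"x": 0, "y": 0, "z": 0.06, "roll": 0},
    {"x": 0, "y": 0, "z": 0.05, "roll": 0},
    {"x": 0, "y": 0, "z": 0.02, "roll": 0}
  ]
}}

```text
t: 32.17
tcp_pos: [557.2, 153.4, 35.3]
eef_rot: [0.644, 0.765, -0.002, -0.001]
force: [0.3, -0.1, -0.9]
width: 0.649
gripper_force: 10.0
```

Request:
{"fn": "servo_tool", "kwargs": {
  "plan": [
    {"x": 0, "y": 0, "z": 0.004, "roll": 0},
    {"x": 0, "y": 0, "z": 0.001, "roll": 0},
    {"x": 0, "y": 0, "z": 0, "roll": 0},
    {"x": 0, "y": 0, "z": 0, "roll": 0},
    {"x": 0, "y": 0, "z": 0, "roll": 0}
  ]
}}

```text
t: 32.8
tcp_pos: [559.1, 154.2, 34.7]
eef_rot: [0.644, 0.765, 0.0, 0.0]
force: [0.7, -0.2, -0.5]
width: 0.648
gripper_force: 10.0
```

Request:
{"fn": "servo_tool", "kwargs": {
  "plan": [
    {"x": -0.0015, "y": 0, "z": 0.002, "roll": 0},
    {"x": 0, "y": 0, "z": 0.001, "roll": 0},
    {"x": 0, "y": 0, "z": 0.001, "roll": 0},
    {"x": 0, "y": 0, "z": 0, "roll": 0}
  ]
}}

```text
t: 33.3
tcp_pos: [559.0, 152.8, 31.4]
eef_rot: [0.644, 0.765, -0.0, -0.0]
force: [-1.6, -0.4, 4.4]
width: 0.65
gripper_force: 10.0
```

Request:
{"fn": "servo_tool", "kwargs": {
  "plan": [
    {"x": 0, "y": 0, "z": 0, "roll": 0},
    {"x": 0, "y": 0, "z": 0, "roll": 0},
    {"x": 0, "y": 0, "z": 0, "roll": 0},
    {"x": 0, "y": 0, "z": 0, "roll": 0}
  ],
  "grip": 0.9
}}

```text
t: 33.8
tcp_pos: [559.0, 152.9, 31.2]
eef_rot: [0.644, 0.765, -0.0, -0.0]
force: [-0.9, 1.3, -1.0]
width: 0.899
gripper_force: 0.0
```

Request:
{"fn": "servo_tool", "kwargs": {
  "plan": [
    {"x": 0, "y": 0, "z": -0.02, "roll": 0},
    {"x": 0, "y": 0, "z": -0.06, "roll": 0},
    {"x": 0, "y": 0, "z": -0.07, "roll": 0},
    {"x": 0, "y": 0, "z": -0.07, "roll": 0},
    {"x": 0, "y": 0, "z": -0.03, "roll": 0}
  ],
  "grip": 1
}}

```text
t: 34.42
tcp_pos: [560.3, 152.7, 223.0]
eef_rot: [0.644, 0.765, 0.002, 0.001]
force: [-0.2, -0.1, -0.8]
width: 0.996
gripper_force: 0.0
```

Request:
{"fn": "servo_tool", "kwargs": {
  "plan": [
    {"x": 0.015, "y": -0.025, "z": 0, "roll": 0},
    {"x": 0.03, "y": -0.05, "z": 0, "roll": 0},
    {"x": 0.025, "y": -0.045, "z": 0, "roll": 0},
    {"x": 0.01, "y": -0.02, "z": 0, "roll": 0},
    {"x": 0, "y": 0, "z": 0, "roll": 0}
  ]
}}

```text
t: 35.05
tcp_pos: [444.6, 194.6, 219.6]
eef_rot: [0.644, 0.765, 0.001, -0.0]
force: [0.4, -0.5, 0.2]
width: 1.001
gripper_force: 0.0
```

Request:
{"fn": "servo_tool", "kwargs": {
  "plan": [
    {"x": 0, "y": 0, "z": 0, "roll": 0},
    {"x": 0, "y": 0, "z": 0, "roll": 0},
    {"x": 0, "y": 0, "z": 0, "roll": 0}
  ]
}}

```text
t: 35.42
tcp_pos: [445.9, 193.8, 218.7]
eef_rot: [0.645, 0.764, -0.0, 0.0]
force: [0.3, -0.6, -0.2]
width: 1.001
gripper_force: 0.0
```

```bash
python3 - <<'E'
from h import *
p=wrist("w10"); t=read_camera("top"); s=read_camera("scene"); print(rel((434,264)))
for n,q in(("w",p),("t",t),("s",s)):
  for b in blobs(q,"red",proj(q,(434,264,15)),30,100): print("red",n,b,at(q,b[0],15))
  for b in blobs(q,"yellow",proj(q,(559,153,19)),15,100): print("yellow",n,b,at(q,b[0],19))
E
```

```text
(array([0.0946, 0.0006]), array([71. ,  0.4, -0. ]), array([445.6, 194. , 218.6]), array([0.986, 0.169]))
red w (array([317.4, 112.3]), [291, 84, 54, 57, 2428]) [431.8 267.1  15. ]
yellow w (array([404.8, 224. ]), [381, 205, 51, 46, 1409]) [555.6 158.5  19. ]
yellow t (array([251.9, 182.1]), [240, 170, 25, 25, 494]) [560.7 151.9  19. ]
red s (array([376.4, 173.3]), [367, 168, 20, 11, 182]) [434.3 262.2  15. ]
yellow s (array([382.1, 203.3]), [371, 197, 23, 14, 242]) [560.3 150.7  19. ]
```

Request:
{"fn": "servo_tool", "kwargs": {
  "plan": [
    {"x": 0.03, "y": 0, "z": 0, "roll": 0},
    {"x": 0.046, "y": 0, "z": 0, "roll": 0},
    {"x": 0.02, "y": 0, "z": 0.01, "roll": 0},
    {"x": 0, "y": 0, "z": 0.05, "roll": 0},
    {"x": 0, "y": 0, "z": 0.06, "roll": 0}
  ]
}}

```text
t: 36.2
tcp_pos: [433.7, 265.2, 127.9]
eef_rot: [0.644, 0.765, 0.001, 0.0]
force: [0.7, 0.7, -0.1]
width: 1.001
gripper_force: 0.0
```

Request:
{"fn": "servo_tool", "kwargs": {
  "plan": [
    {"x": 0, "y": 0, "z": 0.06, "roll": 0},
    {"x": 0, "y": 0, "z": 0.04, "roll": 0},
    {"x": 0, "y": 0, "z": 0.02, "roll": 0},
    {"x": 0, "y": 0, "z": 0.01, "roll": 0},
    {"x": 0, "y": 0, "z": 0.003, "roll": 0}
  ]
}}

```text
t: 36.83
tcp_pos: [433.6, 265.2, 29.3]
eef_rot: [0.644, 0.765, 0.0, 0.0]
force: [-0.1, 0.5, 0.2]
width: 1.0
gripper_force: 0.0
```

Request:
{"fn": "servo_tool", "kwargs": {
  "plan": [
    {"x": 0, "y": 0, "z": 0, "roll": 0},
    {"x": 0, "y": 0, "z": 0, "roll": 0}
  ]
}}

```text
t: 37.08
tcp_pos: [433.5, 265.5, 29.7]
eef_rot: [0.644, 0.765, 0.001, 0.0]
force: [-0.8, -0.2, 0.5]
width: 1.0
gripper_force: 0.0
```

Request:
{"fn": "servo_tool", "kwargs": {
  "plan": [
    {"x": 0, "y": 0, "z": 0.0015, "roll": 0},
    {"x": 0, "y": 0, "z": 0, "roll": 0}
  ]
}}

```text
t: 37.33
tcp_pos: [433.1, 265.3, 28.0]
eef_rot: [0.644, 0.765, 0.0, -0.0]
force: [0.2, 0.1, -0.5]
width: 1.0
gripper_force: 0.0
```

Request:
{"fn": "servo_tool", "kwargs": {
  "plan": [
    {"x": 0, "y": 0, "z": 0, "roll": 0},
    {"x": 0, "y": 0, "z": 0, "roll": 0},
    {"x": 0, "y": 0, "z": 0, "roll": 0},
    {"x": 0, "y": 0, "z": 0, "roll": 0},
    {"x": 0, "y": 0, "z": 0, "roll": 0}
  ],
  "grip": 0.4,
  "grip_force": 10
}}

```text
t: 37.95
tcp_pos: [433.2, 265.2, 27.9]
eef_rot: [0.644, 0.765, 0.0, 0.0]
force: [-0.4, -0.5, 0.2]
width: 0.648
gripper_force: 10.0
```

Request:
{"fn": "servo_tool", "kwargs": {
  "plan": [
    {"x": 0, "y": 0, "z": -0.004, "roll": 0},
    {"x": 0, "y": 0, "z": -0.03, "roll": 0},
    {"x": 0, "y": 0, "z": -0.06, "roll": 0},
    {"x": 0, "y": 0, "z": -0.05, "roll": 0},
    {"x": 0, "y": 0, "z": -0.02, "roll": 0}
  ]
}}

```text
t: 38.58
tcp_pos: [433.9, 265.6, 152.9]
eef_rot: [0.644, 0.765, 0.002, 0.0]
force: [0.3, 0.7, -1.7]
width: 0.648
gripper_force: 10.0
```

Request:
{"fn": "servo_tool", "kwargs": {
  "plan": [
    {"x": -0.02, "y": 0.016, "z": 0, "roll": 0},
    {"x": -0.05, "y": 0.04, "z": 0, "roll": 0},
    {"x": -0.06, "y": 0.048, "z": 0, "roll": 0},
    {"x": -0.035, "y": 0.027, "z": 0, "roll": 0},
    {"x": -0.011, "y": 0.008, "z": 0, "roll": 0}
  ]
}}

```text
t: 39.2
tcp_pos: [559.3, 150.4, 150.2]
eef_rot: [0.645, 0.764, -0.001, 0.0]
force: [-1.5, 0.4, -1.6]
width: 0.651
gripper_force: 10.0
```

Request:
{"fn": "servo_tool", "kwargs": {
  "plan": [
    {"x": 0, "y": 0, "z": 0, "roll": 0},
    {"x": 0, "y": 0, "z": 0, "roll": 0},
    {"x": 0, "y": 0, "z": 0, "roll": 0}
  ]
}}

```text
t: 39.58
tcp_pos: [557.4, 154.2, 150.8]
eef_rot: [0.643, 0.765, 0.0, -0.0]
force: [-0.1, -0.2, 0.1]
width: 0.648
gripper_force: 10.0
```

```bash
python3 - <<'E'
from h import *
p=wrist("w11",[(559,152.8,19)]); print(rel((559,152.8)), get_state()["width"])
for b in blobs(p,"yellow",(319,200),100,100): print("yellow",b[1])
for b in blobs(p,"red",(319,230),100,100): print("red",b[1])
for b in blobs(p,"green",(319,200),100,100): print("green",b[1])
f=lambda r,z,y=0:np.round(proj(p,[559-r*.171+y*.985,152.8+r*.985+y*.171,z]),1)
print("pred yellow far edge",f(30,19),"bottom",f(30,4),"sides",f(0,19,-30),f(0,19,30))
E
```

```text
(array([-0.0019,  0.0016]), array([-1.4,  1.2, -0. ]), array([557.6, 154. , 150.9]), array([0.985, 0.172])) 0.6493989574683929
yellow [289, 167, 64, 39, 1661]
red [284, 197, 70, 14, 107]
red [264, 204, 111, 66, 6014]
red [295, 298, 48, 6, 175]
green [273, 148, 91, 66, 2186]
pred yellow far edge [320.3 166.8] bottom [320.3 163.9] sides [287.9 198.9] [352.8 198.9]
```

View pics/w11.png

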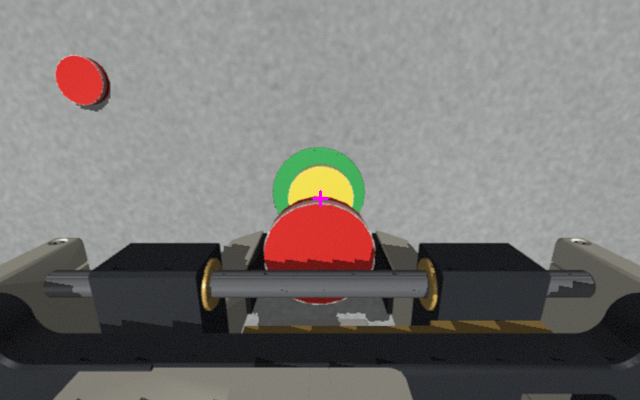

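Request:
{"fn": "servo_tool", "kwargs": {
  "plan": [
    {"x": -0.003, "y": 0.0016, "z": 0.02, "roll": 0},
    {"x": 0, "y": 0, "z": 0.04, "roll": 0},
    {"x": 0, "y": 0, "z": 0.04, "roll": 0},
    {"x": 0, "y": 0, "z": 0.02, "roll": 0},
    {"x": 0, "y": 0, "z": 0.01, "roll": 0}
  ]
}}

```text
t: 40.25
tcp_pos: [559.5, 150.5, 52.4]
eef_rot: [0.644, 0.765, -0.001, -0.0]
force: [0.1, 0.3, -0.9]
width: 0.65
gripper_force: 10.0
```

Request:
{"fn": "servo_tool", "kwargs": {
  "plan": [
    {"x": 0, "y": 0, "z": 0.003, "roll": 0},
    {"x": 0, "y": 0, "z": 0.001, "roll": 0},
    {"x": 0, "y": 0, "z": 0, "roll": 0},
    {"x": 0, "y": 0, "z": 0, "roll": 0}
  ]
}}

```text
t: 40.75
tcp_pos: [560.1, 150.9, 50.8]
eef_rot: [0.644, 0.765, 0.0, 0.0]
force: [0.2, -0.4, 0.0]
width: 0.653
gripper_force: 10.0
```

Request:
{"fn": "servo_tool", "kwargs": {
  "plan": [
    {"x": 0.0014, "y": -0.001, "z": 0.001, "roll": 0},
    {"x": 0, "y": 0, "z": 0.002, "roll": 0},
    {"x": 0, "y": 0, "z": 0.001, "roll": 0},
    {"x": 0, "y": 0, "z": 0, "roll": 0},
    {"x": 0, "y": 0, "z": 0, "roll": 0}
  ]
}}

```text
t: 41.38
tcp_pos: [559.0, 151.7, 47.4]
eef_rot: [0.644, 0.765, 0.0, 0.0]
force: [0.4, 0.1, -0.7]
width: 0.652
gripper_force: 10.0
```

Request:
{"fn": "servo_tool", "kwargs": {
  "plan": [
    {"x": 0, "y": 0, "z": 0.0006, "roll": 0},
    {"x": 0, "y": 0, "z": 0, "roll": 0}
  ]
}}

```text
t: 41.62
tcp_pos: [559.0, 151.7, 46.9]
eef_rot: [0.644, 0.765, 0.0, 0.0]
force: [-0.2, 0.5, -0.9]
width: 0.647
gripper_force: 10.0
```

Request:
{"fn": "servo_tool", "kwargs": {
  "plan": [
    {"x": 0, "y": 0, "z": 0, "roll": 0},
    {"x": 0, "y": 0, "z": 0, "roll": 0},
    {"x": 0, "y": 0, "z": 0, "roll": 0},
    {"x": 0, "y": 0, "z": 0, "roll": 0}
  ],
  "grip": 0.9
}}

```text
t: 42.12
tcp_pos: [559.0, 151.7, 46.9]
eef_rot: [0.644, 0.765, 0.0, 0.0]
force: [0.4, 1.1, 0.3]
width: 0.9
gripper_force: 0.0
```

Request:
{"fn": "servo_tool", "kwargs": {
  "plan": [
    {"x": 0, "y": 0, "z": -0.02, "roll": 0},
    {"x": 0, "y": 0, "z": -0.06, "roll": 0},
    {"x": 0, "y": 0, "z": -0.07, "roll": 0},
    {"x": 0, "y": 0, "z": -0.06, "roll": 0},
    {"x": 0, "y": 0, "z": -0.02, "roll": 0}
  ]
}}

```text
t: 42.75
tcp_pos: [560.3, 151.6, 223.2]
eef_rot: [0.644, 0.765, 0.002, 0.001]
force: [-0.2, -0.3, -0.6]
width: 0.901
gripper_force: 0.0
```

Request:
{"fn": "servo_tool", "kwargs": {
  "plan": [
    {"x": 0, "y": -0.03, "z": 0, "roll": 0},
    {"x": 0, "y": -0.06, "z": 0, "roll": 0},
    {"x": 0, "y": -0.06, "z": 0, "roll": 0},
    {"x": -0.03, "y": -0.04, "z": 0, "roll": 0},
    {"x": -0.04, "y": 0, "z": 0, "roll": 0}
  ]
}}

```text
t: 43.38
tcp_pos: [424.8, 75.5, 219.1]
eef_rot: [0.643, 0.766, -0.0, -0.001]
force: [0.6, 0.2, 1.0]
width: 0.901
gripper_force: 0.0
```

Request:
{"fn": "servo_tool", "kwargs": {
  "plan": [
    {"x": 0, "y": 0, "z": 0, "roll": 0},
    {"x": 0, "y": 0, "z": 0, "roll": 0},
    {"x": 0, "y": 0, "z": 0, "roll": 0}
  ]
}}

```text
t: 43.75
tcp_pos: [427.4, 76.4, 219.3]
eef_rot: [0.644, 0.765, -0.0, -0.0]
force: [0.0, -0.4, 0.1]
width: 0.896
gripper_force: 0.0
```

```bash
python3 - <<'E'
from h import *
p=wrist("w12"); t=read_camera("top"); s=read_camera("scene")
for n,q in(("t",t),("s",s)):
  for b in blobs(q,"red",proj(q,(559,152,34)),15,100): print("red",n,b,at(q,b[0],34))
  for c,X in(("orange",(593,-44,125)),("blue",(610,-143,113))):
    for b in blobs(q,c,proj(q,X),15,50): print(c,n,at(q,b[0],X[2]))
  for k in("tip_box","timer"): print(k,n,[at(q,r["centre"],0) for r in spot_point(q,k)[:1]])
cv2.imwrite("pics/c5.png",np.vstack([cv2.resize(t["image"][120:260,120:500],(760,280)),cv2.resize(s["image"][140:340,150:450],(450,300)) if 0 else cv2.copyMakeBorder(cv2.resize(s["image"][140:340,150:450],(450,300)),0,0,0,310,0)]))
E
```

```text
orange t [593.5 -42.6 125. ]
blue t [ 611.5 -141.9  113. ]
tip_box t [array([ 542.2, -420.5,    0. ])]
timer t [array([486.4, 416.7,   0. ])]
red s (array([382.5, 198.3]), [372, 192, 22, 14, 235]) [559.9 151.3  34. ]
orange s [594.8 -44.9 125. ]
blue s [ 616.9 -148.1  113. ]
tip_box s [array([ 527.1, -410.6,    0. ])]
timer s [array([479.5, 425.3,   0. ])]
```

View pics/c5.png

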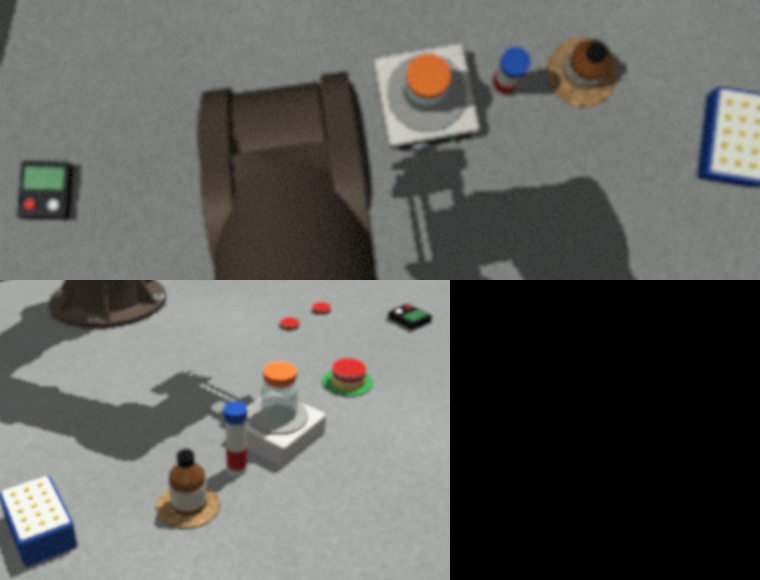

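The final check is good: all five stand in place, with the red dish within about 1 mm of the yellow one. The bystanders haven't moved. I'm handing the job in.

```bash
python3 -c "
from rig import *
print(close_job())"
```

```text
the job is handed in; nothing more can be done
None
```

The stirring station is set out as asked and handed in at about 44 s: by camera the red dish sits within about 1 mm of the yellow one, the other pieces are within about 2 mm of their marks, and the tip box and timer were left alone.

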